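Unlock the winder's guard gate and hold it ajar

TASK

The full reel has to come out of the filament winder, so its little guard gate must be held open: first pull the long yellow-headed lock pin up out of its sleeve on the gate and stand it in the orange cup. Then take the red knob of the worn barrel bolt, lift it so that the drooping nose clears the bent keeper while you draw the bolt back, and swing the gate about 30 degrees towards you. It springs shut, so finish while still holding it there, keeping still, and leave the other things on the bench where they are.

Things in the scene. Friction and masses are not known exactly. Their poses are not given: they have to be found in the camera images.
- bay: the winder's open-topped guard box, fixed, 230 deep x 340 wide x 100 high, a green reel lying inside. Origin: on the bench under the middle of the gate opening, in the shut gate's plane. +x points into the box (away from the robot at yaw 0), +y from the latch post (y -120 to -170) along the gate to the hinge post (+125 to +165). Grey-framed clear gate: 230 long, 16 thick, top 110 above the bench
- gate (a joint): gate angle, rad: 0 shut, grows as the latch end swings towards -x of the bay (towards the robot), at most 1.2. A hinge spring always pulls it shut, about 0.3 N m when shut and 0.5 N m at 0.5 rad
- gate_hinge (a point): point on the gate's vertical hinge line, 110 above the bench; it lies at y +120 in the bay's frame; axes as the bay
- bolt (a joint): how far the steel bolt is drawn back, m: 0 to 0.004 shot, 0.055 fully back. Slides on the gate's top edge towards the hinge (bay +y), about 2 N friction, stays where left. Unless it is lifted its nose catches on the keeper's lip at 4 mm. While the pin stands in its sleeve it stops the bolt's lug at about 12 mm. The gate is free of the keeper from about 25 mm
- bolt_lift (a joint): how far the whole bolt is lifted straight up in its tall worn guides, m: 0 sagging (it falls back by its own weight, 0.18 to 0.35 kg), 0.016 at most. The nose hangs 9 mm below the top of the keeper's lip, so lift 11 to 15 mm while drawing it back the first 25 mm
- bolt_knob (a point): middle of the bolt's upright red knob, a cylinder 18 across, 50 tall, 180 above the bench when sagging. Moves with bolt, lift and gate; with gate shut and bolt shot at x 0, y -60 in the bay's frame; axes as the gate, i.e. the bay's when shut. Near it: wire guides (25 to its latch side, 85 to its hinge side) whose tops are 24 below this point; a lug 34 out to -x, 46 below
- keeper (a point): middle of the top edge of the brass keeper's bent-up lip on the latch post, 121 above the bench, 18 wide, 4 thick; beyond it the keeper's two upright cheeks (142 above the bench) enclose the bolt's nose; axes as the bay
- pin: long steel lock pin, 200 in all: shaft 10 across, yellow head 18 across from 155 to 200. Origin at its foot, z along it towards the head. 0.07 to 0.12 kg. At the start it stands loosely (up to 3 degrees off upright) in a steel sleeve on the gate's front face, foot 55 above the bench; the sleeve's mouth is 115 above the bench, so its foot must rise 60 to come out
- pin_head (a point): middle of the pin's yellow head, 178 above its foot; at the start 233 above the bench, higher than everything near it
- cup: round orange cup for the pin, fixed to the bench, open on top: outer radius 28 at the foot, 32 at the rim, 110 high, wall 4, floor 5 thick. Origin: centre of its underside. It and the jar stand one left and one right of the bay, either way round
- jar: closed glass jar, radius 30, 90 tall, loose; leave alone. Origin: centre of its underside
- driver: screwdriver lying loose on the bench; leave alone
- wrench: wrench lying loose on the bench; leave alone
- turtle: small blue printed turtle, about 80 long, 16 high, loose; leave alone
- reel: small orange filament reel, 100 across, 45 high, lying loose; leave alone
Not all that is in view belongs to the job. There is more than one size of the pin; the one meant has the size given above.

How it is judged:
By the outcome, as a careful person would: the job done as asked, in the order asked, and still so for the second after the job is handed in, while the arm keeps its last pose, push and grip.
It also fails if it takes over 58 s, if anything falls off the work surface, if the arm or the gripper's body presses on something with over 40 N, if the wrist force passes 120 N, or if a joint passes its speed limit or range.

ROBOT

A 6-joint arm with a two-finger parallel gripper is mounted at the origin on the work surface. World frame = base frame: x ahead of the robot, y to its left, z up, the work surface at z = 0. Lengths are in m, angles in rad, forces in N, time in s.
With the tool pointing down it reaches from about 0.225 to 0.875 m from the base axis. Payload 3.4 kg.
Tool frame: the origin (TCP) lies at the very end of the fingers, on their centre line; the grasp point (between the pads) lies 19 mm behind it; z points along the fingers, y is the line along which they close (so a half turn about z gives the same grasp; the last joint's range is limited). The gripper opens to 85 mm and grips with 20 to 120 N. Pads are 22 mm wide; open, the fingers measure 114 mm over their backs; the gripper's body (76 mm by 85 mm) begins 54 mm behind the grasp point. The pads swing forward as they close: fully open they stand 13 mm farther back than shut.
Start: joints at [-1.331, 0.276, 1.505, -0, 1.361, -0.121], TCP at [0.203, -0.538, 0.231] pointing down, gripper open.
Joint ranges: [-2.89, 2.89], [-0.75, 2.08], [0.22, 2.7], [-1.18, 4.32], [0.11, 2.71], [-2.7, 2.7]. Speed limits (rad/s): [2.57, 2.57, 3.14, 3.14, 3.14, 3.14].

INTERFACE

Orientations are given as a unit quaternion [w, x, y, z].
In Python, from rig import manip, eyes gives the robot as it stands.
- The arm moves only by the tool servo_tool, never from a script. Its argument "series" is text: rows parted by semicolons, each of 7 numbers parted by spaces: the shift along the tool's x, y, z in m, then the turn, a rotation vector about the tool's x, y, z in degrees, then the closure, from 0 (fully open) to 1 (shut). In form: dx dy dz ax ay az fingers; .... A call has 1 to 5 rows; each row is the pose to reach, as a shift and turn from the pose commanded when the call began, along the tool's axes at that moment; what a row does not reach only later rows make up. A row lasts 1/10 s, in which the tool goes at most 50 mm and 8.59 degrees, less where a joint would pass 70% of its speed; a pose out of reach is approached as far as the arm can. A call with a gripper value outside its range is refused whole. The fingers move at their own pace and stop on an object; "squeeze" is the grip in N (left out, the last holds). Time passes only in rows, so rows that repeat a pose let the fingers close. It gives the time, the measured TCP pose, the force, the opening and the grip force at its end, in the units of the state.
- manip.get_state(): the state, without advancing time (a new reading comes with each control period).
- eyes.get_image(name): name is "side" or "top"; returns the picture (420x560x3 uint8, red, green, blue); there is no depth.
- eyes.camera_info(name): a dict with "fx", "fy", "cx", "cy" (pixels), "dist" ([k1, k2, p1, p2, k3] as OpenCV has them; the pictures are not rectified), "eye" and "orientation" of the camera in the world. Camera axes: x right, y down, z forward; pixel columns grow to the right and rows downward; lengths in m; the calibration is good to about 2 mm. A picture is of the moment at which its call begins. camera_info takes no time and is no camera call.
- manip.sign_off(): hands the job in; it is judged then, once.
The state is a dict: "clock": time; "qpos": joint angles; "qd": joint speeds; "effort": joint torques, N m; "position": TCP position; "ee_rot": TCP orientation; "contact_force": force on the tool from outside, world axes, zero at the start; "moment": the same for the moment, N m; "width": finger opening in m; "gripper_force": force on a finger pad.
Only numpy, scipy, OpenCV 4.12 (cv2) and the standard library are available. Lean on these libraries where they do the work, as an engineer would, in place of code of your own. Each camera call takes 0.05 s, during which the arm holds its last target. There are 200 camera calls.

## Working session

There is one attempt and no reset: what is moved stays moved. The work goes in short steps, Python scripts to look and compute and a tool call to move; the robot and the scene stay as the last step left them, time stands still between calls to the robot, and variables do not carry over. Pictures are saved under pics/ and viewed, at most 10 in all, crops included, and the job is handed in when it is done.

Besides the shell and the picture viewer there is one more tool, called after "Call:" as a command line: name --argument value ..., lists and objects as JSON in quotes. servo_tool: Moves the arm, as the interface text tells. Its arguments: {"type":"object","properties":{"series":{"type":"string"},"squeeze":{"type":"number"}},"required":["series"]}

```bash
mkdir -p pics; ls; python3 - <<'E'
from rig import manip, eyes
import cv2
for n in("side","top"):
    im=eyes.get_image(n);cv2.imwrite(f"pics/{n}0.png",im[:,:,::-1]);print(eyes.camera_info(n))
print(manip.get_state())
E
```

```text
pics
{'fx': 389.8189076750826, 'fy': 389.8189076750826, 'cx': 281.8038555244387, 'cy': 213.63870708831075, 'dist': array([-0.03187936,  0.        ,  0.        ,  0.        ,  0.        ]), 'eye': array([ 0.44118339, -0.72820636,  0.65762096]), 'orientation': array([-0.46804853,  0.88265308, -0.03975162,  0.01655073])}
{'fx': 513.4058246678849, 'fy': 513.4058246678849, 'cx': 280.0777389507835, 'cy': 201.19217812492332, 'dist': array([-0.18906704,  0.        ,  0.        ,  0.        ,  0.        ]), 'eye': array([0.44445817, 0.00662897, 1.37077514]), 'orientation': array([-0.02162721,  0.71680915, -0.69653903,  0.02345815])}
{'clock': 0.1, 'qpos': array([-1.33098710e+00,  2.76550680e-01,  1.50596639e+00, -4.10497306e-06,
        1.36072277e+00, -1.21002776e-01]), 'qd': array([ 0.00156701, -0.0006506 , -0.00093969, -0.00073921, -0.00116348,
       -0.00143882]), 'effort': array([ 1.03030517e-03, -4.17700410e+01, -2.46404940e+01, -2.48930437e-04,
        5.79579355e-03,  3.06789325e-06]), 'position': array([ 0.20287745, -0.53753231,  0.23053142]), 'ee_rot': array([-8.22021224e-04,  9.83770515e-01,  1.79429362e-01, -5.08987873e-05]), 'contact_force': array([-0.2948844 , -0.13173838,  0.0558089 ]), 'moment': array([-0.01035713, -0.00401036, -0.01626166]), 'gripper_force': 0.0, 'width': 0.08503993721502132}
```

View pics/side0.png

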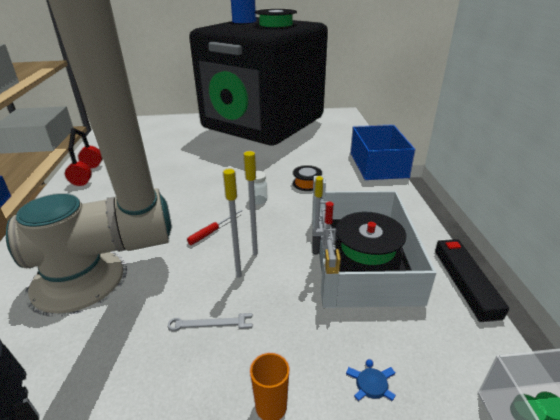

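View pics/top0.png

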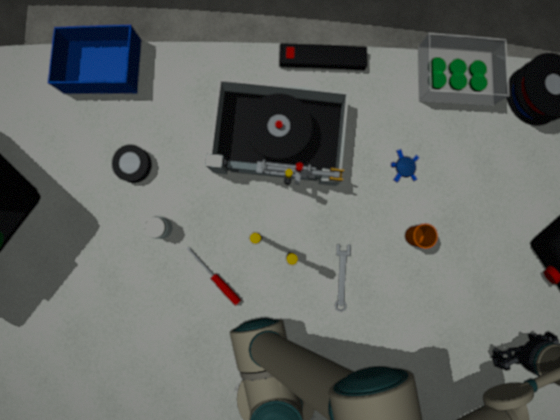

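Side view: candidates for the lock pin are freestanding yellow pins at (231,184) and (250,165), and the one in the gate sleeve, head at (319,187). In the top view they're at (291,258), (255,238) and (289,173). I choose the gate one. The orange cup is at side (270,385), top (422,236), and the red knob at side (329,212), top (299,168). Next, a close crop.

```bash
python3 - <<'E'
import cv2, numpy as np
s=cv2.imread("pics/side0.png");t=cv2.imread("pics/top0.png")
a=cv2.resize(s[165:295,290:390],None,fx=4,fy=4.,interpolation=cv2.INTER_CUBIC)  # 400x520
b=cv2.resize(t[150:190,200:360],None,fx=5,fy=5,interpolation=cv2.INTER_CUBIC)  #800x200
b2=cv2.resize(t[215:255,400:440],None,fx=5,fy=5,interpolation=cv2.INTER_CUBIC)
a2=np.zeros((520,400,3),np.uint8);c=cv2.resize(s[345:420,240:300],None,fx=4,fy=4,interpolation=cv2.INTER_CUBIC);a2[:300,:240]=c;a2[310:510,:200]=b2
cv2.imwrite("pics/c1.png",np.hstack([a,a2]));cv2.imwrite("pics/c2.png",b)
E
```

```text
(no output)
```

View pics/c1.png

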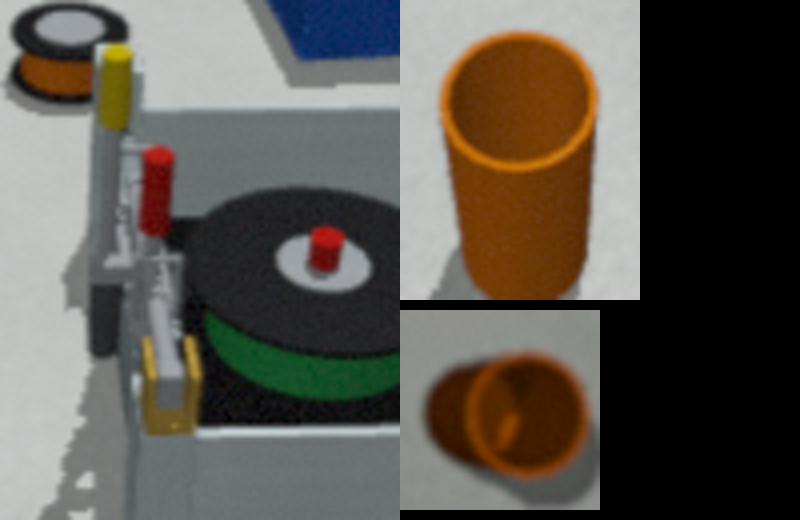

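View pics/c2.png

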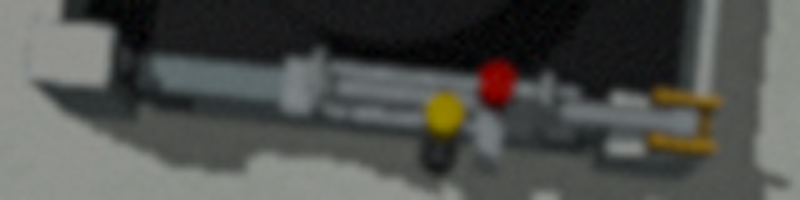

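The crops show the chosen pin in the gate sleeve, with its head top at top (288.6,172.2) and its head middle at side (318.6,186.9). The knob is at top (299,166.2) and side (328.9,212.6). The cup rim is at top (425,235.6) and side (269.6,369.9).

```bash
cat > h.py <<'E'
import numpy as np, cv2
from scipy.spatial.transform import Rotation as R
from rig import eyes, manip
def ray(n,p):
    c=eyes.camera_info(n);K=np.array([[c['fx'],0,c['cx']],[0,c['fy'],c['cy']],[0,0,1.]])
    u=cv2.undistortPoints(np.array([[p]],float),K,c['dist'])[0,0]
    return c['eye'],R.from_quat(np.roll(c['orientation'],-1)).apply([*u,1.])
def atz(n,p,z):
    e,d=ray(n,p);return e+d*(z-e[2])/d[2]
def tri(a,b):
    (e,d),(f,g)=ray("side",a),ray("top",b);s=np.linalg.lstsq(np.c_[d,-g],f-e,rcond=None)[0]
    P,Q=e+d*s[0],f+g*s[1];return (P+Q)/2,np.linalg.norm(P-Q)
def proj(n,P):
    c=eyes.camera_info(n);K=np.array([[c['fx'],0,c['cx']],[0,c['fy'],c['cy']],[0,0,1.]])
    r=R.from_quat(np.roll(c['orientation'],-1)).inv();P=np.atleast_2d(P)
    return cv2.projectPoints(P,r.as_rotvec(),r.apply(-c['eye']),K,c['dist'])[0][:,0]
E
python3 - <<'E'
from h import *
np.set_printoptions(precision=4,suppress=True)
print("quat check down-looking:",ray("top",(280,201))[1])
t=lambda x,y:(200+(x+.5)/5-.5,150+(y+.5)/5-.5)
s=lambda x,y:(290+(x+.5)/4-.5,165+(y+.5)/4-.5)
print("pin top",atz("top",t(445,113),.255),atz("side",s(117,53),.255),tri(s(117,53),t(445,113)))
print("pin head bottom side",atz("side",s(114,126),.21), "headmid",atz("side",s(116,89),.233))
print("knob top",atz("top",t(497,83),.205),atz("side",s(157,155),.205),"mid",atz("side",s(156,192),.18))
for q in [(655,97),(720,101),(650,143),(715,148)]: print("cheek",atz("top",t(*q),.142))
print("cup",atz("top",(425,235.6),.11),atz("side",(269.6,369.9),.11))
print("hinge post top",atz("top",t(70,50),.11))
print("decoys",atz("top",(255,238),.3),atz("top",(291,258),.3), tri((250,154),(255,238)),tri((231,171),(291,258)))
print("jar",atz("top",(161,228),.09),"turtle",atz("top",(404,166),.01))
E
```

```text
quat check down-looking: [ 0.0641 -0.0015 -0.9979]
pin top [ 0.5798 -0.0121  0.255 ] [ 0.5789 -0.0092  0.255 ] (array([ 0.579 , -0.012 ,  0.2566]), np.float64(0.0012440879405131527))
pin head bottom side [ 0.5791 -0.0101  0.21  ] headmid [ 0.5793 -0.0094  0.233 ]
knob top [ 0.6004 -0.0363  0.205 ] [ 0.5988 -0.0337  0.205 ] mid [ 0.6    -0.0323  0.18  ]
cheek [ 0.6043 -0.1152  0.142 ]
cheek [ 0.6034 -0.1468  0.142 ]
cheek [ 0.5819 -0.1132  0.142 ]
cheek [ 0.5805 -0.1448  0.142 ]
cup [ 0.4495 -0.3592  0.11  ] [ 0.4492 -0.3594  0.11  ]
hinge post top [0.6237 0.1725 0.11  ]
decoys [0.4346 0.0549 0.3   ] [ 0.3951 -0.0213  0.3   ] (array([0.435 , 0.0554, 0.287 ]), np.float64(0.0011304359235564468)) (array([ 0.3952, -0.0216,  0.2878]), np.float64(0.0012751261662123931))
jar [0.4501 0.3021 0.09  ] turtle [ 0.6363 -0.3278  0.01  ]
```

```bash
cat >> h.py <<'E'
def go(P,yaw,s=None):
    "shift/turn in tool axes to bring TCP to P, tool down, tool x at yaw deg"
    s=s or manip.get_state();r=R.from_quat(np.roll(s['ee_rot'],-1))
    g=R.from_euler('z',yaw,degrees=True)*R.from_euler('x',180,degrees=True)
    print("go",np.round(r.inv().apply(np.array(P)-s['position'])*1000,1),np.round((r.inv()*g).as_rotvec(degrees=True),1))
E
python3 - <<'E'
from h import *
np.set_printoptions(precision=4,suppress=True)
A,B=atz("top",(222,83),.1),atz("top",(346,94.5),.1);d=A-B
print("rear edge yaw",np.degrees(np.arctan2(-d[0],d[1])),A,B)
A,B=atz("side",(325,302),.1),atz("side",(428,299),.1);print(A,B)
go((.4,-.3,.30),60); go((.5793,-.0105,.30),86)
E
```

```text
rear edge yaw -3.7551912585074003 [0.8232 0.1611 0.1   ] [ 0.8024 -0.1554  0.1   ]
[ 0.5636 -0.2164  0.1   ] [ 0.7626 -0.2282  0.1   ]
go [ 268.3 -152.8  -69.2] [ -0.1  -0.  -39.3]
go [ 538.3 -360.3  -68.8] [ -0.1  -0.1 -65.3]
```

Call:
servo_tool --series "0.038 -0.026 -0.014 0 0 -8; 0.076 -0.052 -0.028 0 0 -16 0; 0.114 -0.078 -0.042 0 0 -24 0; 0.152 -0.104 -0.056 0 0 -32 0; 0.19 -0.13 -0.07 0 0 -40 0"

```text
invalid input
```

Call:
servo_tool --series "0.038 -0.026 -0.014 0 0 -8 0; 0.076 -0.052 -0.028 0 0 -16 0; 0.114 -0.078 -0.042 0 0 -24 0; 0.152 -0.104 -0.056 0 0 -32 0; 0.19 -0.13 -0.07 0 0 -40 0"

```text
clock: 0.6
position: [0.3354, -0.3475, 0.3015]
ee_rot: [-0.0, 0.862, 0.507, 0.0]
contact_force: [1.2, 0.1, 0.1]
width: 0.0851
gripper_force: 0.0
```

```bash
python3 -c "
from h import *
go((.5793,-.0105,.30),86)"
```

```text
go [413.   49.7   1.6] [ -0.  -0. -25.]
```

Call:
servo_tool --series "0.045 0.005 0 0 0 -5 0; 0.09 0.011 0 0 0 -10 0; 0.135 0.016 0 0 0 -15 0; 0.18 0.022 0 0 0 -20 0; 0.225 0.027 0 0 0 -25 0"

```text
clock: 1.1
position: [0.4692, -0.1646, 0.301]
ee_rot: [-0.0, 0.732, 0.681, -0.0]
contact_force: [0.2, -1.9, -0.1]
width: 0.0854
gripper_force: 0.0
```

```bash
python3 -c "
from h import *
go((.5793,-.0105,.29),86)"
```

```text
go [161.6  98.7  11. ] [-0.   0.  -0.1]
```

Call:
servo_tool --series "0.036 0.022 0 0 0 0 0; 0.076 0.046 0 0 0 0 0; 0.116 0.071 0.003 0 0 0 0; 0.146 0.089 0.006 0 0 0 0; 0.1615 0.0985 0.011 0 0 0 0"

```text
clock: 1.6
position: [0.5803, -0.0101, 0.2896]
ee_rot: [-0.0, 0.732, 0.681, 0.0]
contact_force: [0.1, 0.3, -0.1]
width: 0.0855
gripper_force: 0.0
```

Call:
servo_tool --series "0 0 0 0 0 0 0; 0 0 0 0 0 0 0"

```text
clock: 1.8
position: [0.5783, -0.0134, 0.2897]
ee_rot: [-0.0, 0.733, 0.68, -0.001]
contact_force: [-0.1, -0.3, -0.4]
width: 0.0856
gripper_force: 0.0
```

```bash
python3 - <<'E'
from h import *
go((.5793,-.0108,.219),86)
s=eyes.get_image("side");t=eyes.get_image("top")
a=cv2.resize(s[120:245,270:390],None,fx=4,fy=4,interpolation=cv2.INTER_CUBIC)
b=cv2.resize(t[110:190,250:330],None,fx=4,fy=4,interpolation=cv2.INTER_CUBIC)
o=np.zeros((500,800,3),np.uint8);o[:,:480]=a;o[:320,480:]=b
cv2.imwrite("pics/c3.png",o[:,:,::-1])
E
```

```text
go [ 2.7  0.9 70.7] [-0.1  0.1 -0.3]
```

View pics/c3.png

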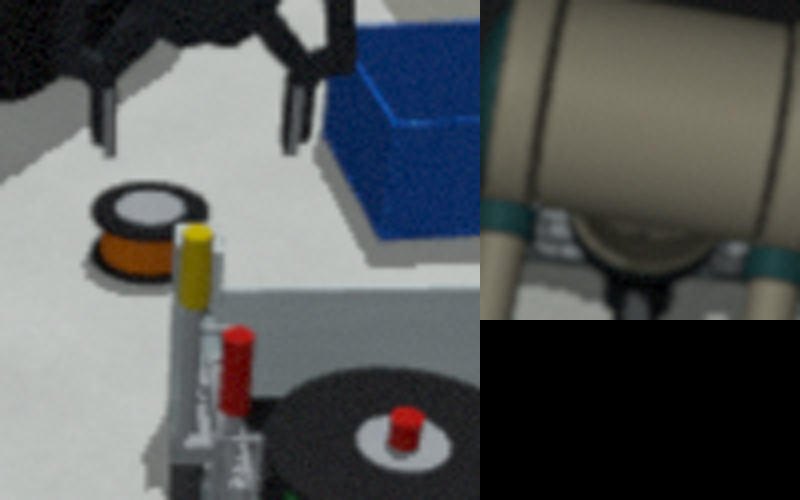

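The open fingertips (crop (108,155) and (290,150)) straddle the pin head at crop (197,267). I'll descend and grip.

Call:
servo_tool --series "0.002 0.001 0.02 0 0 0 0; 0.002 0.001 0.04 0 0 0 0; 0.002 0.001 0.06 0 0 0 0; 0.002 0.001 0.07 0 0 0 0; 0.002 0.001 0.07 0 0 0 0.3" --squeeze 40

```text
clock: 2.4
position: [0.5789, -0.0118, 0.2193]
ee_rot: [-0.001, 0.734, 0.679, -0.001]
contact_force: [0.5, 0.5, 0.0]
width: 0.0732
gripper_force: 0.0
```

Call:
servo_tool --series "0 0 0 0 0 0 1; 0 0 0 0 0 0 1; 0 0 0 0 0 0 1; 0 0 0 0 0 0 1; 0 0 0 0 0 0 1"

```text
clock: 2.9
position: [0.5806, -0.0108, 0.2212]
ee_rot: [0.001, 0.733, 0.68, 0.0]
contact_force: [-0.8, -0.5, 3.9]
width: 0.0171
gripper_force: 38.9
```

Call:
servo_tool --series "0 0 0 0 0 0 1; 0 0 0 0 0 0 1; 0 0 0 0 0 0 1"

```text
clock: 3.2
position: [0.5806, -0.0109, 0.2212]
ee_rot: [0.001, 0.733, 0.68, 0.0]
contact_force: [-0.3, -0.4, 5.7]
width: 0.017
gripper_force: 38.9
```

Call:
servo_tool --series "0 0 -0.01 0 0 0 1; 0 0 -0.025 0 0 0 1; 0 0 -0.04 0 0 0 1; 0 0 -0.055 0 0 0 1; 0 0 -0.07 0 0 0 1"

```text
clock: 3.7
position: [0.5799, -0.0107, 0.2907]
ee_rot: [-0.0, 0.733, 0.68, -0.0]
contact_force: [-0.5, 0.3, -0.7]
width: 0.0169
gripper_force: 39.1
```

Call:
servo_tool --series "0 0 -0.015 0 0 0 1; 0 0 -0.03 0 0 0 1; 0 0 -0.045 0 0 0 1; 0 0 -0.05 0 0 0 1"

```text
clock: 4.1
position: [0.5806, -0.0108, 0.3419]
ee_rot: [0.001, 0.733, 0.68, 0.001]
contact_force: [0.5, -0.2, -1.2]
width: 0.017
gripper_force: 39.2
```

```bash
python3 -c "
from h import *
go((.4495,-.3593,.34),60);go((.4495,-.3593,.175),86)"
```

```text
go [-357.4 -104.5    1.7] [ 0.1 -0.  25.7]
go [-357.3 -104.9  166.7] [ 0.1  0.  -0.3]
```

Call:
servo_tool --series "-0.02 -0.006 0 0 0 0 1; -0.06 -0.018 0 0 0 0 1; -0.1 -0.03 0 0 0 0 1; -0.14 -0.042 0 0 0 0 1; -0.18 -0.054 0 0 0 0 1"

```text
clock: 4.6
position: [0.5117, -0.1873, 0.3397]
ee_rot: [-0.001, 0.733, 0.68, -0.0]
contact_force: [-0.1, 0.0, -0.6]
width: 0.0168
gripper_force: 39.1
```

Call:
servo_tool --series "-0.04 -0.012 0 0 0 0 1; -0.08 -0.024 0 0 0 0 1; -0.12 -0.036 0 0 0 0 1; -0.16 -0.047 0 0 0 0 1; -0.177 -0.051 0 0 0 0 1"

```text
clock: 5.1
position: [0.4468, -0.362, 0.3393]
ee_rot: [-0.001, 0.734, 0.679, -0.001]
contact_force: [-0.4, 0.9, -1.3]
width: 0.0172
gripper_force: 39.1
```

Call:
servo_tool --series "0 0 0 0 0 0 1; 0 0 0 0 0 0 1; 0 0 0 0 0 0 1"

```text
clock: 5.4
position: [0.4491, -0.3574, 0.3403]
ee_rot: [-0.0, 0.733, 0.68, 0.0]
contact_force: [0.0, 0.4, -0.9]
width: 0.0169
gripper_force: 39.1
```

```bash
python3 - <<'E'
from h import *
go((.4495,-.3593,.18),86)
s=eyes.get_image("side");t=eyes.get_image("top")
a=cv2.resize(s[150:420,150:390],None,fx=2,fy=2,interpolation=cv2.INTER_CUBIC)
b=cv2.resize(t[180:310,360:490],None,fx=2.4,fy=2.4,interpolation=cv2.INTER_CUBIC)
o=np.zeros((540,800,3),np.uint8);o[:,:480]=a;o[:312,480:792]=b
cv2.imwrite("pics/c4.png",o[:,:,::-1])
print(proj("side",[[.4495,-.3593,.11],[.4495,-.3593,.175]]))
E
```

```text
go [ -2.1   0.6 160.3] [ 0.  -0.1 -0.2]
[[269.80811508 369.84676219]
 [268.67704543 343.72377953]]
```

View pics/c4.png

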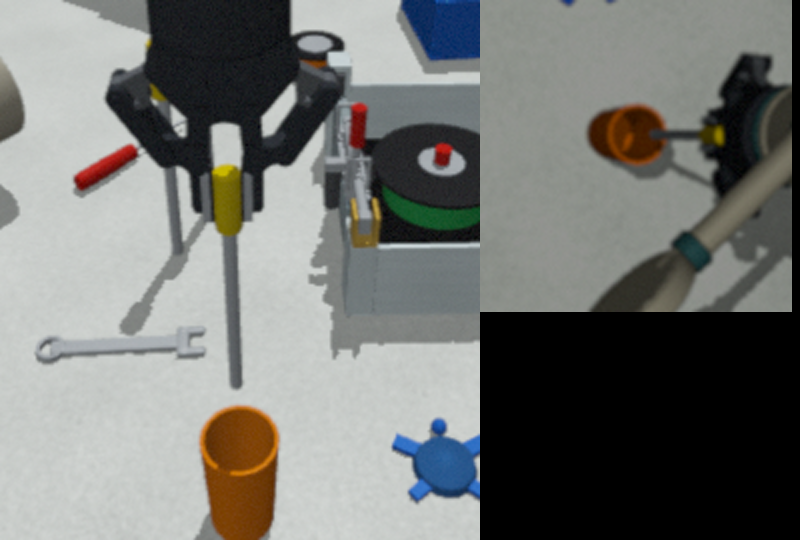

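The pin's foot is at side (268,342), where it should be over the cup centre, and the pin hangs straight. I'll lower it.

Call:
servo_tool --series "-0.002 0.001 0.025 0 0 0 1; -0.002 0.001 0.055 0 0 0 1; -0.002 0.001 0.085 0 0 0 1; -0.002 0.001 0.11 0 0 0 1; -0.002 0.001 0.13 0 0 0 1"

```text
clock: 6.0
position: [0.4495, -0.3593, 0.2089]
ee_rot: [-0.001, 0.733, 0.681, 0.0]
contact_force: [0.6, 0.8, -0.6]
width: 0.017
gripper_force: 39.2
```

Call:
servo_tool --series "0 0 0.015 0 0 0 1; 0 0 0.025 0 0 0 1; 0 0 0.032 0 0 0 1; 0 0 0.034 0 0 0 1; 0 0 0.034 0 0 0 1"

```text
clock: 6.5
position: [0.4497, -0.361, 0.1766]
ee_rot: [0.0, 0.733, 0.68, -0.0]
contact_force: [0.1, 0.1, -1.4]
width: 0.0171
gripper_force: 39.2
```

Call:
servo_tool --series "0 0 0 0 0 0 0.7; 0 0 0 0 0 0 0.6; 0 0 0 0 0 0 0.5; 0 0 0 0 0 0 0; 0 0 0 0 0 0 0"

```text
clock: 7.0
position: [0.4494, -0.3611, 0.1765]
ee_rot: [0.0, 0.733, 0.68, -0.0]
contact_force: [-0.1, 0.0, 0.4]
width: 0.0704
gripper_force: 0.0
```

Call:
servo_tool --series "0 0 0 0 0 0 0; 0 0 -0.02 0 0 0 0; 0 0 -0.05 0 0 0 0; 0 0 -0.09 0 0 0 0; 0 0 -0.12 0 0 0 0"

```text
clock: 7.5
position: [0.4496, -0.3612, 0.2986]
ee_rot: [0.001, 0.733, 0.68, 0.0]
contact_force: [0.4, -1.1, -0.7]
width: 0.0851
gripper_force: 0.0
```

```bash
python3 - <<'E'
from h import *
go((.6,-.0345,.26),86)
s=eyes.get_image("side");t=eyes.get_image("top")
a=cv2.resize(s[150:420,150:390],None,fx=2,fy=2,interpolation=cv2.INTER_CUBIC)
b=cv2.resize(t[130:290,330:490],None,fx=2,fy=2,interpolation=cv2.INTER_CUBIC)
o=np.zeros((540,800,3),np.uint8);o[:,:480]=a;o[:320,480:800]=b
cv2.imwrite("pics/c5.png",o[:,:,::-1])
E
```

```text
go [337.2 125.2  38.3] [ 0.1  0.1 -0.3]
```

View pics/c5.png

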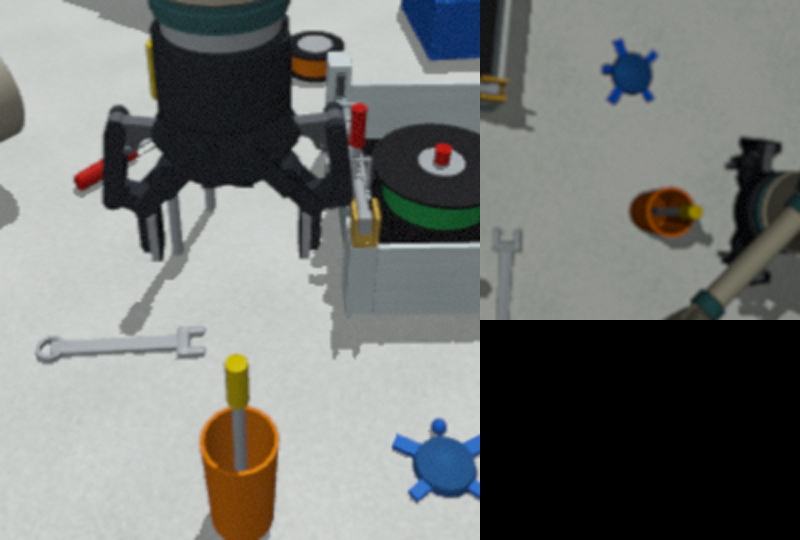

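The pin stands in the cup, with its head at side (268,340) and top (427,235). The knob is unchanged at side (329,212), so I go there next.

Call:
servo_tool --series "0.025 0.009 0 0 0 0 0; 0.065 0.024 0 0 0 0 0; 0.105 0.039 0 0 0 0 0; 0.145 0.054 0 0 0 0 0; 0.185 0.069 0 0 0 0 0"

```text
clock: 8.1
position: [0.5322, -0.1801, 0.2954]
ee_rot: [-0.001, 0.733, 0.68, -0.0]
contact_force: [0.6, 0.2, -0.4]
width: 0.0857
gripper_force: 0.0
```

Call:
servo_tool --series "0.04 0.015 0 0 0 0 0; 0.08 0.03 0 0 0 0 0; 0.115 0.043 0.01 0 0 0 0; 0.14 0.052 0.025 0 0 0 0; 0.152 0.056 0.038 0 0 0 0"

```text
clock: 8.6
position: [0.5996, -0.032, 0.2566]
ee_rot: [-0.001, 0.732, 0.681, -0.0]
contact_force: [-0.6, -0.2, -0.2]
width: 0.085
gripper_force: 0.0
```

Call:
servo_tool --series "0 0 0 0 0 0 0; 0 0 0 0 0 0 0"

```text
clock: 8.8
position: [0.5988, -0.0353, 0.2577]
ee_rot: [-0.0, 0.733, 0.68, -0.001]
contact_force: [0.1, -0.0, -0.1]
width: 0.086
gripper_force: 0.0
```

```bash
python3 - <<'E'
from h import *
go((.5995,-.0345,.167),86)
E
```

```text
go [ 0.9  0.8 90.7] [-0.1  0.1 -0.3]
```

Call:
servo_tool --series "0.001 0.001 0.025 0 0 0 0; 0.001 0.001 0.05 0 0 0 0; 0.001 0.001 0.075 0 0 0 0; 0.001 0.001 0.09 0 0 0 0; 0.001 0.001 0.09 0 0 0 0" --squeeze 70

```text
clock: 9.3
position: [0.5988, -0.0351, 0.1668]
ee_rot: [-0.001, 0.734, 0.679, -0.001]
contact_force: [-0.2, -0.3, 0.4]
width: 0.0856
gripper_force: 0.0
```

Call:
servo_tool --series "0 0 0 0 0 0 0.3; 0 0 0 0 0 0 1; 0 0 0 0 0 0 1; 0 0 0 0 0 0 1; 0 0 0 0 0 0 1"

```text
clock: 9.8
position: [0.601, -0.0335, 0.1692]
ee_rot: [0.001, 0.733, 0.68, 0.0]
contact_force: [-0.4, -0.2, 2.4]
width: 0.0165
gripper_force: 68.1
```

Call:
servo_tool --series "0 0 0 0 0 0 1; 0 0 0 0 0 0 1; 0 0 0 0 0 0 1"

```text
clock: 10.1
position: [0.601, -0.0335, 0.1691]
ee_rot: [0.001, 0.733, 0.68, 0.0]
contact_force: [0.2, -0.6, 6.0]
width: 0.0164
gripper_force: 68.2
```

Call:
servo_tool --series "0 0 -0.003 0 0 0 1; 0 0 -0.006 0 0 0 1; 0 0 -0.009 0 0 0 1; 0 0 -0.011 0 0 0 1; 0 0 -0.011 0 0 0 1"

```text
clock: 10.6
position: [0.6007, -0.0335, 0.1795]
ee_rot: [0.0, 0.733, 0.68, 0.0]
contact_force: [2.4, -0.6, -1.7]
width: 0.0164
gripper_force: 68.3
```

Call:
servo_tool --series "0 0 0 0 0 0 1; 0 0 -0.002 0 0 0 1; 0 0 -0.002 0 0 0 1"

```text
clock: 10.9
position: [0.6006, -0.0335, 0.1815]
ee_rot: [0.0, 0.733, 0.68, 0.0]
contact_force: [2.4, -0.6, -2.3]
width: 0.0163
gripper_force: 68.3
```

Call:
servo_tool --series "0.003 0 0 0 0 0 1; 0.006 0 0 0 0 0 1; 0.009 0 0 0 0 0 1; 0.012 0 0 0 0 0 1; 0.015 0 0 0 0 0 1"

```text
clock: 11.4
position: [0.6018, -0.0183, 0.1813]
ee_rot: [0.0, 0.733, 0.68, -0.0]
contact_force: [1.9, -3.2, -1.5]
width: 0.0163
gripper_force: 68.3
```

Call:
servo_tool --series "0.005 0 0 0 0 0 1; 0.01 0 0 0 0 0 1; 0.015 0 0 0 0 0 1; 0.02 0 0 0 0 0 1; 0.025 0 0 0 0 0 1"

```text
clock: 11.9
position: [0.6037, 0.0069, 0.1813]
ee_rot: [0.0, 0.733, 0.68, 0.0]
contact_force: [2.1, -1.7, -1.8]
width: 0.0166
gripper_force: 68.3
```

```bash
python3 - <<'E'
from h import *
print(manip.get_state()['contact_force'])
s=eyes.get_image("side")
a=cv2.resize(s[165:295,280:390],None,fx=4,fy=4,interpolation=cv2.INTER_CUBIC)
cv2.imwrite("pics/c6.png",a[:,:,::-1])
# knob on the gate arc: hinge from the gripped knob
y=np.radians(-3.9);ey=np.array([-np.sin(y),np.cos(y)])
k=manip.get_state()['position'];H=k[:2]+ey*.140   # knob y -60+40=-20
print("hinge",H)
for th in (0,8,16,24,28,31,34):
    v=k[:2]-H;t=np.radians(-th);q=H+np.array([[np.cos(t),-np.sin(t)],[np.sin(t),np.cos(t)]])@v
    print(th,end=' ');go((*q,k[2]),86.1-th)
E
```

```text
[ 2.11765324 -1.71972043 -1.84190181]
hinge [0.61325494 0.14747526]
0 go [ 0. -0.  0.] [ 0.  -0.1 -0.4]
8 go [  1.2 -19.5  -0. ] [ 0.  -0.1  7.6]
16 go [  5.2 -38.6  -0. ] [ 0.  -0.1 15.6]
24 go [ 11.7 -57.   -0. ] [ 0.  -0.1 23.6]
28 go [ 15.9 -65.8  -0. ] [ 0.  -0.1 27.6]
31 go [ 19.5 -72.2  -0. ] [ 0.  -0.1 30.6]
34 go [ 23.4 -78.5  -0. ] [ 0.  -0.1 33.6]
```

View pics/c6.png

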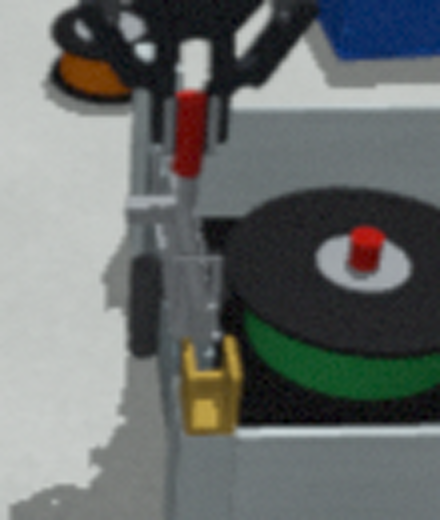

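The bolt's nose is clear of the brass keeper (crop (210,385)) and the knob is still held at crop (190,135). Now I swing the gate along its arc.

Call:
servo_tool --series "0.0002 -0.0074 0 0 0 3 1; 0.0008 -0.0147 0 0 0 6 1; 0.0017 -0.022 0 0 0 9 1; 0.0031 -0.0293 0 0 0 12 1; 0.0048 -0.0365 0 0 0 15 1"

```text
clock: 12.45
position: [0.5682, 0.0153, 0.1815]
ee_rot: [-0.0, 0.816, 0.577, 0.002]
contact_force: [4.8, -0.1, -2.7]
width: 0.0164
gripper_force: 68.5
```

Call:
servo_tool --series "0.0002 -0.0074 0 0 0 3 1; 0.0008 -0.0147 0 0 0 6 1; 0.0017 -0.022 0 0 0 9 1; 0.0031 -0.0293 0 0 0 12 1; 0.0051 -0.0377 0 0 0 15.5 1"

```text
clock: 12.95
position: [0.535, 0.0318, 0.1817]
ee_rot: [0.0, 0.887, 0.462, 0.002]
contact_force: [5.7, -2.2, -2.2]
width: 0.0162
gripper_force: 68.5
```

Call:
servo_tool --series "0 0 0 0 0 0 1; 0 0 0 0 0 0 1; 0 0 0 0 0 0 1; 0 0 0 0 0 0 1; 0 0 0 0 0 0 1"

```text
clock: 13.45
position: [0.5351, 0.0314, 0.1818]
ee_rot: [0.001, 0.886, 0.464, 0.001]
contact_force: [5.0, -1.0, -0.8]
width: 0.0166
gripper_force: 68.6
```

```bash
python3 - <<'E'
from h import *
s=manip.get_state();print(s['position'],s['contact_force'],np.abs(s['qd']).max())
v=s['position'][:2]-np.array([.61325,.14748]);print("gate deg",np.degrees(np.arctan2(-v[0],-v[1]))-3.9,np.linalg.norm(v))
a=eyes.get_image("side");t=eyes.get_image("top")
o=np.zeros((600,800,3),np.uint8);o[:,:480]=cv2.resize(a[120:420,170:410],None,fx=2,fy=2);o[:480,480:]=cv2.resize(t[80:320,200:360],None,fx=2,fy=2)
cv2.imwrite("pics/c7.png",o[:,:,::-1])
E
```

```text
[0.5351302  0.03140421 0.18175368] [ 5.04562461 -1.01780089 -0.83716267] 0.0012513475685327023
gate deg 30.040823579195767 0.1399153003988187
```

View pics/c7.png

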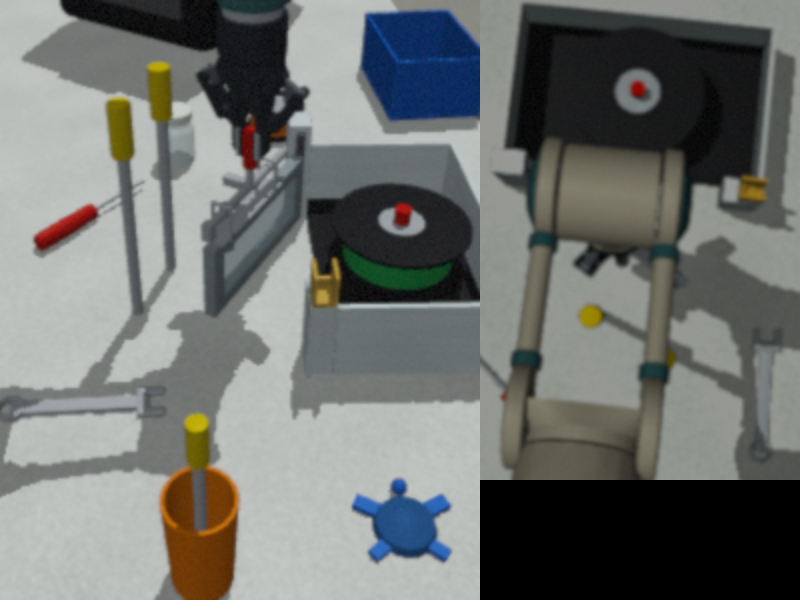

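The gate is open about 30° (its latch end is at crop (212,300)) with the knob still gripped. The pin is in the cup and the other things stand as before, so I'm handing in.

```bash
python3 -c "
from rig import manip
print(manip.sign_off())"
```

```text
the job is handed in; nothing more can be done
None
```

The job is handed in after about 13.5 s on the robot's clock: the lock pin stands in the orange cup, the bolt is drawn back about 40 mm, and the arm is holding the gate still at about 30° open; the sign-off returned no verdict.

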